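# Fit the crank to the clay roller and tug-test it

## Task

Fit the loose hand crank to the clay roller: press its square stub into the turning collar, without forcing it, until the spring ball has clicked and the crank's shoulder is fully home against the collar. Then check that it is retained: tug the crank straight back out with about 10 N (never over 20 N), keep that pull on for about a second, and let go, leaving the crank latched in the machine. Leave the clay pieces and tools round about where they lie.

Things in the scene. Friction and masses are not known exactly. Their poses are not given: they have to be found in the camera images.
- crank_grip (a point): the crank, loose, steel, Z-shaped, 0.15 to 0.3 kg, lying flat on the board (board top 6 mm above the counter). Point: centre of its grip block, on the shaft line, 15 mm above the board. Axes: +y along the shaft to the stub's tip, +x along the crank arm, +z up as it lies. Grip block 26 mm square (x, z), y from -23 to +23 mm; pinch it across x
- crank_shoulder (a point): on the shaft line, 27 mm to +y of crank_grip, same axes: centre of the shoulder face that comes home on the collar (front of a round flange 30 mm across, 4 mm thick). In front of it the 14 mm square stub, 40 mm long. On the stub's +z side is a notch for the spring ball: this side must face the collar's +z side
- socket (a point): centre of the open outer face of the collar on the clay roller, 105 mm above the counter; collar 37 mm across, stands out 14 mm from the machine's cheek. Axes: +y straight (level) into the hole; +x, +z square to the hole's sides, turning with the collar (+z straight up when drive is 0). Hole 15.5 mm square, 46 mm deep, mouth flared 3 mm a side at 45 degrees
- drive (a joint): angle of the collar, rad, positive about socket's +y axis (0: hole sides level and upright); stiff to turn (about 0.4 N m), stays where it is left
- clay_large_c (a point): centre of a round slab of clay, 94 mm across, 10 mm thick, lying on the board: bystander
- clay_small_c (a point): centre of a round slab of clay, 74 mm across, 9 mm thick, on the board: bystander
- clay_fluted_c (a point): centre of a round slab of clay with a scalloped edge, 94 mm across, 12 mm thick, on the board: bystander
- clay_slab_c (a point): centre of a rectangular slab of clay, 62 x 95 x 10 mm, on the board: bystander
- cutter_c (a point): centre of an orange plastic ring cutter, 68 mm across, 30 mm high, on the board: bystander
- stamp_c (a point): centre of a turned wooden stamp, 42 mm across, 58 mm high, upright on the board: bystander
- slat_c (a point): centre of a wooden guide slat, 240 x 22 x 7 mm, on the counter: bystander
- spatula_grip (a point): handle of a spatula, 200 mm long, on the counter: bystander
- crank: the crank as a whole; origin 15 mm below crank_grip, same axes
- ball: 10 mm steel spring ball in the hole's +z side, 10 mm behind the collar's face. It rides up on the entering stub (about 10 N of push) and clicks into the notch; the shoulder then goes about 2.5 mm further to touch the collar. Latched, the crank keeps 2.5 mm of end play: drawn back it meets the ball, which holds over 20 N. Before the click a pull just draws it out
- crank_tip (a point): end of the crank's stub, on the shaft line, 67 mm to +y of crank_grip; the last 4 mm are narrowed to 9 mm
- crank_handle (a point): middle of the crank's wooden handle, 80 mm to +x and 78 mm to -y of crank_grip; 30 mm thick, 82 mm long along y. The flat arm between (10 mm thick, 18 mm high, at y -23 to -33 mm) spans x = -14 to +90 mm
- roller_top (a point): the clay roller: chrome machine with two steel rollers, fast to the counter. Point: middle of its top, 144 mm up (feed plate on the far side up to 180 mm). Foot plate 215 mm wide (y) by 190 mm deep (x). The collar is on its -y cheek, whose face is at y = -100 mm
- roller: the clay roller as a whole (fixed); origin on the counter under the machine's middle, +y along its rollers, away from the collar; socket lies at y = -114 mm, 105 mm up
Things that resemble listed ones, but are neither listed nor needed, are in the scene too. Leave any green look-alike of the crank alone.

How it is judged:
By the outcome, as a careful person would: the job done as asked, in the order asked, and still so for the second after the job is handed in, with the robot touching nothing.
It also fails if it takes over 64 s, if anything falls off the work surface, if the arm or the gripper's body presses on something with over 40 N, if the wrist force passes 120 N, or if a joint passes its speed limit or range.

## Robot

A 6-joint arm with a two-finger parallel gripper is mounted at the origin on the work surface. World frame = base frame: x ahead of the robot, y to its left, z up, the work surface at z = 0. Lengths are in m, angles in rad, forces in N, time in s.
With the tool pointing down it reaches from about 0.4 to 0.825 m from the base axis. Payload 7 kg.
Tool frame: the origin (TCP) lies on the centre line of the jaws, within the pads' length; the fingertips stand 25 mm ahead of it and the grasp point (between the pads) lies 6 mm ahead of it; z points along the fingers, y is the direction in which the jaws open and shut (so a half turn about z gives the same grasp; the last joint's range is limited). The gripper opens to 88 mm and grips with 3 to 60 N. Pads are 19 mm wide; open, the fingers measure 130 mm over their backs; the gripper's body (78 mm by 193 mm) begins 47 mm behind the grasp point.
Start: joints at [1.613, 0.359, 0.012, 0, -1.224, -0.288], TCP at [0.164, 0.655, 0.252] pointing down, gripper open.
Joint ranges: [-3.07, 3.07], [-1.43, 2.12], [-1.02, 1.25], [-3.03, 1.67], [-3.05, -0], [-3.03, 3.03]. Speed limits (rad/s): [2.39, 2.39, 3.01, 3.14, 3.14, 3.14].

## Interface

Orientations are given as [roll, pitch, yaw] about the fixed x, y, z axes, in that order (R = Rz(yaw) Ry(pitch) Rx(roll)).
In Python, from station import * gives the robot as it stands. The module is installed in compiled form; this text tells all that it offers.
- The arm moves only by the tool step_arm, never from a script. Its argument "commands" is text: rows parted by semicolons, each of 6 numbers parted by spaces: the shift along the tool's x, y, z in mm, then the turn, a rotation vector about the tool's x, y, z in rad. A call has 1 to 8 rows; each row shifts and turns the commanded pose from where the row before left it, along the tool's axes as they then stand; what a row does not reach is not made up. A row lasts 1/8 s, in which the tool goes at most 62.5 mm and 10.7 degrees, less where a joint would pass 70% of its speed; a pose out of reach is approached as far as the arm can. A call is refused whole if a number of a shift passes 62.5 or a number of a turn 0.188, either way. A call with a gripper value outside its range is refused whole. "jaw" is the finger opening in mm, from 0 to 87.6, set as the call begins (left out, the last holds). The fingers move at their own pace and stop on an object; "grip_force" is the grip in N (left out, the last holds). Time passes only in rows, so rows that do not move let the fingers close. It gives the time, the measured TCP pose, the force and the opening at its end, in the units of the state.
- get_state(): the state, without advancing time (a new reading comes with each control period).
- grab_frame(name): name is "scene" or "top" or "wrist"; returns a dict with "frame" (400x640x3 uint8, red, green, blue), "fovy" (degrees; the focal length in pixels is half the picture's height over the tangent of half this angle, whatever the lens; pixels are square), "cx", "cy" (the principal point, pixels), "rvec" (rotation vector, rad) and "tvec" (3), from world to camera coordinates, as OpenCV has them; the wrist camera has in their place "tool_from_camera" (4x4, takes a point from camera to tool coordinates, whose origin is the TCP and whose axes are the flange's). Camera axes: x right, y down, z forward; pixel columns grow to the right and rows downward; lengths in m; the calibration is good to about 2 mm. The wrist camera is an equidistant fisheye: a pixel r from the principal point sees the ray r / f radians off the axis. A picture is of the moment at which its call begins: read the wrist's pose just before it. There is no depth.
- job_done(): hands the job in, once; it reports no verdict.
Trained networks look in a picture, given as the dict that the camera call returned (one of the last four; its "shot" number tells which), for a name from the list of things; names that differ only in an ending like _2 or _b are one class to them, and where a whole thing is asked for, a point or a joint stands for the part that bears it (a point fixed in the world has none). Each returns a list of dicts, best first, with "conf" (0 to 1); they miss things now and then, are a little off and sometimes report something else, mostly with a low value. They report only what shows in the picture. A call takes as long as a camera call. They do not tell look-alikes from the thing itself.
- recognise(picture, name): "pixel" ([column, row] in pixels, amid what is visible of it).
The state is a dict: "t": time; "q": joint angles; "qd": joint speeds; "joint_efforts": joint torques, N m; "eef_pos": TCP position; "ee_rot": TCP orientation; "force": force on the tool from outside, world axes, zero at the start; "moment": the same for the moment, N m; "width": finger opening in m.
Only numpy, scipy, OpenCV 4.12 (cv2) and the standard library are available. Lean on these libraries where they do the work, as an engineer would, in place of code of your own. Each camera call takes 0.05 s, during which the arm holds its last target.

## Working session

There is one attempt and no reset: what is moved stays moved. The work goes in short steps, Python scripts to look and compute and a tool call to move; the robot and the scene stay as the last step left them, time stands still between calls to the robot, and variables do not carry over. Pictures are saved under pics/ and viewed, and the job is handed in when it is done.

Besides the shell and the picture viewer there is one more tool, called after "Call:" as a command line: name --argument value ..., lists and objects as JSON in quotes. step_arm: Moves the arm, as the interface text tells. Its arguments: {"type":"object","properties":{"commands":{"type":"string"},"jaw":{"type":"number"},"grip_force":{"type":"number"}},"required":["commands"]}

```bash
mkdir -p pics
cat > h.py <<'E'
from station import *
import numpy as np, cv2
from scipy.spatial.transform import Rotation as R
def save(f,name): cv2.imwrite('pics/'+name,cv2.cvtColor(f['frame'],cv2.COLOR_RGB2BGR))
def foc(f): return 200/np.tan(np.radians(f['fovy'])/2)
def cam(f):
    Rm=cv2.Rodrigues(np.array(f['rvec'],float))[0]; return Rm,np.array(f['tvec'],float).ravel()
def ray(f,px):
    k=foc(f); Rm,t=cam(f); d=np.array([(px[0]-f['cx'])/k,(px[1]-f['cy'])/k,1]); return -Rm.T@t, Rm.T@d
def atz(f,px,z):
    o,d=ray(f,px); return o+d*(z-o[2])/d[2]
def proj(f,P):
    k=foc(f); Rm,t=cam(f); c=Rm@np.array(P)+t; return np.array([f['cx']+k*c[0]/c[2],f['cy']+k*c[1]/c[2]])
def tri(f1,p1,f2,p2):
    o1,d1=ray(f1,p1);o2,d2=ray(f2,p2)
    s=np.linalg.lstsq(np.c_[d1,-d2],o2-o1,rcond=None)[0]
    a=o1+d1*s[0];b=o2+d2*s[1]; return (a+b)/2,np.linalg.norm(a-b)
E
python3 - <<'E'
from h import *
s=get_state(); print({k:np.round(v,4) for k,v in s.items()})
for n in ['scene','top']:
    f=grab_frame(n); save(f,n+'0.png'); o,_=ray(f,(0,0)); print(n,f['fovy'],o)
    for nm in ['crank_grip','crank_shoulder','crank_tip','crank_handle','socket','roller_top','stamp_c','cutter_c']:
        print(nm,[(np.round(r['pixel']),round(r['conf'],2)) for r in recognise(f,nm)][:3])
s=get_state(); f=grab_frame('wrist'); save(f,'wrist0.png'); print(f['fovy'],f['cx'],f['cy'],f['tool_from_camera'])
E
```

```text
{'t': np.float64(0.0), 'q': array([ 1.6131e+00,  3.5940e-01,  1.1100e-02, -3.0000e-04, -1.2241e+00,
       -2.8810e-01]), 'qd': array([-0.0011, -0.0001, -0.    , -0.0002,  0.0008,  0.0004]), 'joint_efforts': array([-2.30000e-03, -5.82713e+01,  2.93064e+01,  6.99730e+00,
        7.10000e-03, -2.00000e-04]), 'eef_pos': array([0.1642, 0.6543, 0.2506]), 'ee_rot': array([ 3.1399e+00, -2.0000e-04, -2.4590e-01]), 'force': array([-0.551 ,  1.1893,  0.2138]), 'moment': array([-0.0293, -0.0559,  0.0045]), 'width': np.float64(0.0876)}
scene 44.66303927222255 [ 1.09027665 -0.61456312  1.01822996]
crank_grip [(array([258., 328.]), 0.91), (array([148., 254.]), 0.74)]
crank_shoulder [(array([252., 326.]), 0.96), (array([142., 250.]), 0.67)]
crank_tip [(array([145., 249.]), 0.91), (array([366., 191.]), 0.67), (array([256., 331.]), 0.56)]
crank_handle [(array([255., 336.]), 0.64)]
socket [(array([366., 192.]), 0.72), (array([275., 383.]), 0.53)]
roller_top [(array([365., 208.]), 0.84), (array([255., 329.]), 0.6)]
stamp_c [(array([348., 280.]), 0.54)]
cutter_c [(array([283., 238.]), 0.92)]
top 48.4186
[... 199 characters left out ...]
ip [(array([439., 175.]), 0.93), (array([461., 320.]), 0.61)]
crank_handle [(array([434., 174.]), 0.93), (array([455., 313.]), 0.61)]
socket [(array([289., 190.]), 0.94)]
roller_top [(array([284., 191.]), 0.76)]
stamp_c [(array([354., 160.]), 0.71), (array([291., 189.]), 0.41), (array([214., 165.]), 0.28)]
cutter_c [(array([360., 227.]), 0.59), (array([454., 142.]), 0.48)]
65.70646984690485 320.94135887990853 203.71512442748298 [[-4.88190199e-04 -9.60830862e-01 -2.77135013e-01  7.41027202e-02]
 [ 9.99999836e-01 -5.51936283e-04  1.52010009e-04  2.36623512e-04]
 [-2.99016777e-04 -2.77134893e-01  9.60830974e-01 -1.33005141e-01]
 [ 0.00000000e+00  0.00000000e+00  0.00000000e+00  1.00000000e+00]]
```

View pics/scene0.png

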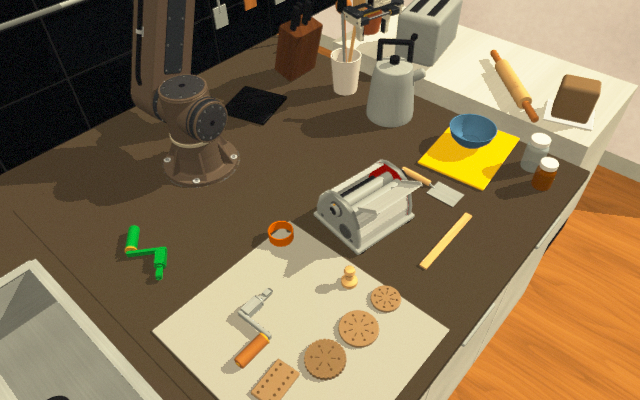

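View pics/top0.png

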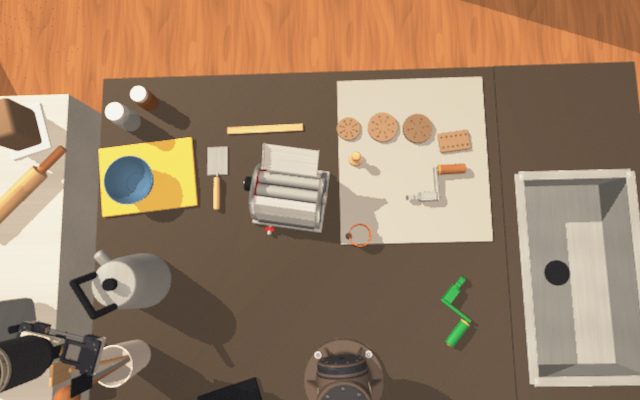

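View pics/wrist0.png

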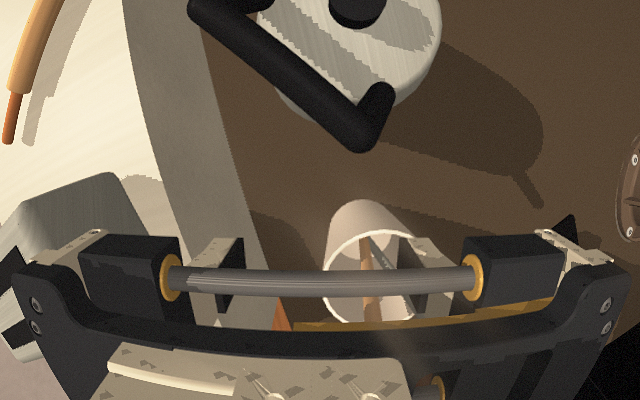

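The candidates for the crank are the grey one with the orange handle (top ≈(430,196), scene ≈(257,300)) and the green one (top ≈(457,311), scene ≈(148,254)). By the description I want the steel one on the board. I'll check it in a close crop.

Run:
```python
from h import *
a=cv2.imread('pics/top0.png')[140:240,310:500]; b=cv2.imread('pics/scene0.png')
a=cv2.resize(a,None,fx=4,fy=4,interpolation=cv2.INTER_CUBIC); cv2.imwrite('pics/c1.png',a)
b1=cv2.resize(b[270:380,220:320],None,fx=4,fy=4,interpolation=cv2.INTER_CUBIC); b2=cv2.resize(b[160:250,310:420],None,fx=4,fy=4,interpolation=cv2.INTER_CUBIC)
b2=cv2.copyMakeBorder(b2,0,b1.shape[0]-b2.shape[0],0,0,cv2.BORDER_CONSTANT)
cv2.imwrite('pics/c2.png',np.hstack([b1,b2])[:, :800] if 0 else cv2.resize(np.hstack([b1,b2]),(798,418)))
```

```text
(no output)
```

View pics/c1.png

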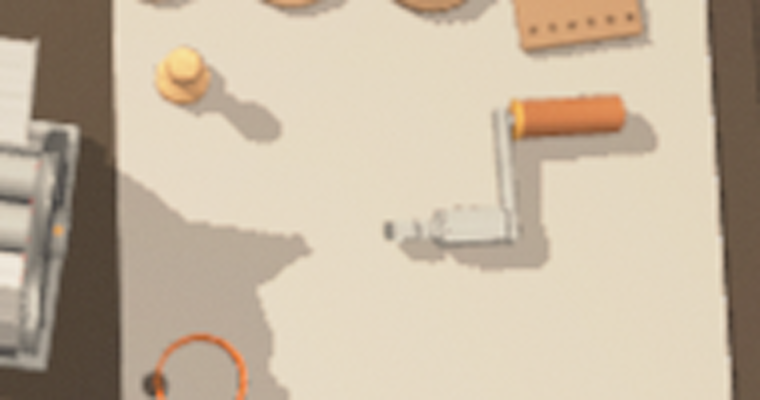

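View pics/c2.png

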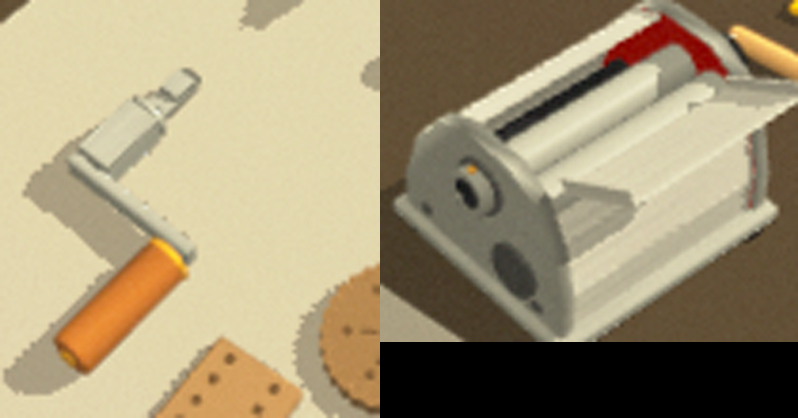

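The crop confirms it: the steel crank has an orange handle. In the c1 crop its stub tip is at (388,230), its block at (475,225) and its arm end at (503,110). The collar shows its mark (orange dot, c2 (470,170)) near the top. Next I'll work out coarse poses.

Run:
```python
from h import *
f=grab_frame('top'); g=grab_frame('scene')
T=lambda u,v:(310+u/4,140+v/4)
tip=atz(f,T(386,231),.021);bc=atz(f,T(473,225),.03);ex=atz(f,T(514,225),.03);han=atz(f,T(568,116),.031)
print('tip',tip,'block top',bc,'handle',han)
d=tip-bc;print('yaw',np.degrees(np.arctan2(-d[0],d[1])))
S=lambda u,v:(220+u/798*840/4*1,270+v/418*110) # combined
sc=798/840
S=lambda u,v:(220+u/sc/4,270+v/sc/4)
B=lambda u,v:(310+(u/sc-400)/4,160+v/sc/4)
tip2=atz(g,S(192,76),.021);bl=atz(g,S(122,128),.03);ha=atz(g,S(122,305),.03);print(tip2,bl,ha)
sk=B(470,190);print(sk,'socket at z .105',atz(g,sk,.105),'dot',B(470,170), atz(g,B(470,170),.125))
# cheek direction from foot edges
for n in [(395,205),(570,340),(778,212)]: print('foot',atz(g,B(*n),.008))
```

```text
tip [ 0.52935948 -0.20218929  0.021     ] block top [ 0.53117743 -0.26614096  0.03      ] handle [ 0.61235215 -0.34131818  0.031     ]
yaw 1.6283057127255318
[ 0.53258917 -0.20317346  0.021     ] [ 0.53252594 -0.26262706  0.03      ] [ 0.62098578 -0.34390221  0.03      ]
(333.6842105263158, 210.0) socket at z .105 [0.52513665 0.04165111 0.105     ] dot (333.6842105263158, 204.73684210526315) [0.52540762 0.04130224 0.125     ]
foot [0.43283915 0.06300003 0.008     ]
foot [0.6121189  0.04781873 0.008     ]
foot [0.6524592  0.24374981 0.008     ]
```

```bash
cat >> h.py <<'E'
def down(yaw,tilt=0,rollb=0):
    # tool down at yaw; tilt = rot about world x
    return R.from_euler('x',tilt)*R.from_euler('y',rollb)*R.from_euler('xyz',[np.pi,0,yaw])
def rows(p0,R0,wps,maxmm=50,maxrot=0.15,dec=1):
    out=[]; p=np.array(p0,float); Rc=R0
    for (q,Rt) in wps:
        q=np.array(q,float); n=int(max(1,np.ceil(np.linalg.norm(q-p)*1000/maxmm),np.ceil((Rc.inv()*Rt).magnitude()/maxrot)))
        for i in range(n):
            pt=p+(q-p)/(n-i); rv=(Rc.inv()*Rt).as_rotvec()/(n-i)
            d=np.round(Rc.inv().apply(pt-p)*1000,dec); rv=np.round(rv,3)
            out.append(np.r_[d,rv]); p=p+Rc.apply(d/1000); Rc=Rc*R.from_rotvec(rv)
    for i in range(0,len(out),8): print('; '.join(' '.join('%g'%x for x in r) for r in out[i:i+8]))
    print('end',np.round(p,4),len(out))
    return p,Rc
def pose():
    s=get_state(); return np.array(s['eef_pos']),R.from_euler('xyz',s['ee_rot']),s
E
python3 - <<'E'
from h import *
p,Rc,s=pose()
rows(p,R.from_euler('xyz',s['ee_rot']),[([.38,.48,.37],down(-.7)),([.55,.1,.37],down(-1.3)),([.54,-.25,.29],down(-np.pi/2,.7))],58,.18,0)
E
```

```text
42 19 -20 -0 -0 0.076; 43 16 -20 -0 -0 0.076; 45 13 -20 -0 -0 0.076; 45 10 -19 -0 -0 0.075; 46 6 -20 -0 -0 0.076; 46 3 -19 -0 -0 0.075; 47 23 -0 -0 0 0.075; 48 19 -0 -0 0 0.075
50 15 -0 -0 0 0.075; 51 12 -0 -0 0 0.075; 51 8 -0 -0 0 0.075; 52 4 -0 -0 0 0.075; 52 -0 -0 -0 0 0.075; 52 -5 -0 -0 0 0.075; 48 15 11 0.014 -0.099 0.037; 49 13 6 0.013 -0.099 0.037
50 11 1 0.014 -0.1 0.037; 50 10 -4 0.013 -0.099 0.037; 50 7 -9 0.014 -0.1 0.037; 49 6 -13 0.013 -0.099 0.037; 48 3 -19 0.014 -0.1 0.038
end [ 0.5404 -0.2499  0.2903] 21
```

Call:
step_arm --commands "42 19 -20 0 0 0.076; 43 16 -20 0 0 0.076; 45 13 -20 0 0 0.076; 45 10 -19 0 0 0.075; 46 6 -20 0 0 0.076; 46 3 -19 0 0 0.075; 47 23 0 0 0 0.075; 48 19 0 0 0 0.075"

```text
t: 2.05
eef_pos: [0.4225, 0.3835, 0.3697]
ee_rot: [-3.141, 0.0, -0.852]
force: [0.3, 0.1, -0.1]
width: 0.0879
```

Call:
step_arm --commands "50 15 0 0 0 0.075; 51 12 0 0 0 0.075; 51 8 0 0 0 0.075; 52 4 0 0 0 0.075; 52 0 0 0 0 0.075; 52 -5 0 0 0 0.075; 48 15 11 0.014 -0.099 0.037; 49 13 6 0.013 -0.099 0.037"

```text
t: 3.05
eef_pos: [0.5474, -0.0011, 0.3476]
ee_rot: [-3.12, 0.202, -1.372]
force: [0.6, -1.0, -0.3]
width: 0.0878
```

Call:
step_arm --commands "50 11 1 0.014 -0.1 0.037; 50 10 -4 0.013 -0.099 0.037; 50 7 -9 0.014 -0.1 0.037; 49 6 -13 0.013 -0.099 0.037; 48 3 -19 0.014 -0.1 0.038; 0 0 0 0 0 0"

```text
t: 3.8
eef_pos: [0.5389, -0.2548, 0.2851]
ee_rot: [3.131, 0.705, -1.585]
force: [0.5, 0.2, -0.7]
width: 0.0874
```

```bash
cat >> h.py <<'E'
def wproj(f,p,Rc,P):
    k=foc(f);M=np.array(f['tool_from_camera']);c=M[:3,:3].T@(Rc.inv().apply(np.array(P)-p)-M[:3,3])
    th=np.arctan2(np.hypot(c[0],c[1]),c[2]);a=np.hypot(c[0],c[1]); return np.array([f['cx']+k*th*c[0]/a,f['cy']+k*th*c[1]/a])
def wray(f,p,Rc,px):
    k=foc(f);M=np.array(f['tool_from_camera']);u=np.array([px[0]-f['cx'],px[1]-f['cy']])/k;th=np.linalg.norm(u)
    d=np.r_[np.sin(th)*u/th,np.cos(th)]; return p+Rc.apply(M[:3,3]),Rc.apply(M[:3,:3]@d)
def watz(f,p,Rc,px,z):
    o,d=wray(f,p,Rc,px); return o+d*(z-o[2])/d[2]
def shot(name):
    p,Rc,s=pose(); f=grab_frame('wrist'); save(f,name)
    import pickle; pickle.dump((p,Rc.as_quat(),f),open(name+'.pkl'.replace('/','_'),'wb')); return p,Rc,f
def load(name):
    import pickle; p,q,f=pickle.load(open(name+'.pkl','rb')); return p,R.from_quat(q),f
E
python3 - <<'E'
from h import *
p,Rc,f=shot('w1.png'); print(p,Rc.as_euler('xyz'),get_state()['t'],get_state()['q'])
print([(r['pixel'],r['conf']) for r in recognise(f,'socket')])
E
```

```text
[ 0.53889979 -0.25482403  0.28511595] [ 3.13110995  0.70515536 -1.58537295] 3.85 [-0.50905317  0.45698148  0.29815738 -0.61231782 -1.76271831  0.49159983]
[([327.3, 238.1], 0.66)]
```

View pics/w1.png

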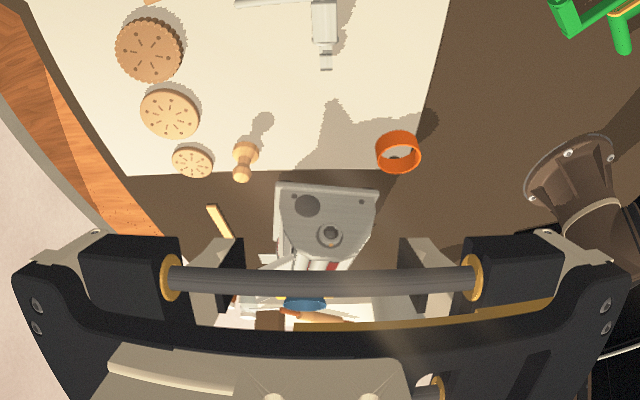

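The socket shows at (330,236), close to the bar. I'll go nearer and look more squarely at it.

Run:
```python
from h import *
p,Rc,f=load('w1.png')
# socket coarse
o,d=wray(f,p,Rc,(330,236)); P=o+d*(.105-o[2])/d[2]; print('sock',P,np.linalg.norm(P-o))
g=grab_frame('scene'); o2,d2=ray(g,(333.5,210)); A=np.linalg.lstsq(np.c_[d,-d2],o2-o,rcond=None)[0]; print(o+d*A[0],o2+d2*A[1])
Rt=down(-np.pi/2,.9); M=np.array(f['tool_from_camera'])
cam_=P+[0.0,-.21,.10]; t=cam_-Rt.apply(M[:3,3]); print(t)
rows(p,Rc,[(t,Rt)],45,.18,0)
```

```text
sock [0.52456525 0.04872011 0.105     ] 0.5040778518671049
[0.52481263 0.04010937 0.10948623] [0.52653474 0.03930063 0.107839  ]
[ 0.52536563 -0.01042643  0.18103499]
-20 2 40 -0 -0.032 -0.002; -18 2 40 -0 -0.033 -0.002; -17 3 41 -0 -0.032 -0.002; -16 2 41 -0 -0.033 -0.002; -15 3 42 0 -0.032 -0.002; -13 2 42 0 -0.033 -0.001
end [ 0.5254 -0.0104  0.1813] 6
```

Call:
step_arm --commands "-20 2 40 0 -0.032 -0.002; -18 2 40 0 -0.033 -0.002; -17 3 41 0 -0.032 -0.002; -16 2 41 0 -0.033 -0.002; -15 3 42 0 -0.032 -0.002; -13 2 35 0 -0.033 -0.001; 0 0 0 0 0 0; 0 0 0 0 0 0"

```text
t: 4.95
eef_pos: [0.5261, -0.0107, 0.1911]
ee_rot: [-3.125, 0.893, -1.547]
force: [0.3, 0.0, 0.2]
width: 0.0878
```

Run:
```python
from h import *
p,Rc,f=shot('w2.png'); print(p,Rc.as_euler('xyz'),get_state()['t'],get_state()['qd'])
c=wproj(f,p,Rc,[.525,.043,.105]); print(c); print([(r['pixel'],r['conf']) for r in recognise(f,'socket')])
b=cv2.imread('pics/w2.png'); x,y=int(c[0])-75,int(c[1])-55; x=max(x,0);y=max(y,0);print(x,y)
cv2.imwrite('pics/w2c.png',cv2.resize(b[y:y+110,x:x+150],None,fx=5,fy=5,interpolation=cv2.INTER_CUBIC))
```

```text
[ 0.5261331  -0.01072374  0.19113869] [-3.12506256  0.89331954 -1.54749431] 5.0 [-0.01768592  0.00899152  0.00162863 -0.00577543  0.00010776  0.0016791 ]
[321.97933316 172.39580449]
[([314.2, 182.1], 0.85)]
246 117
```

View pics/w2.png

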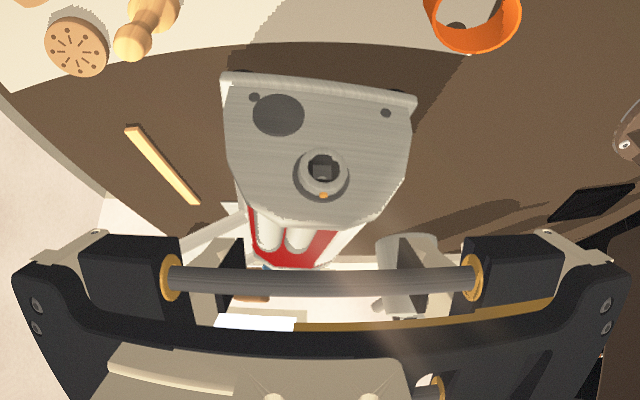

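View pics/w2c.png

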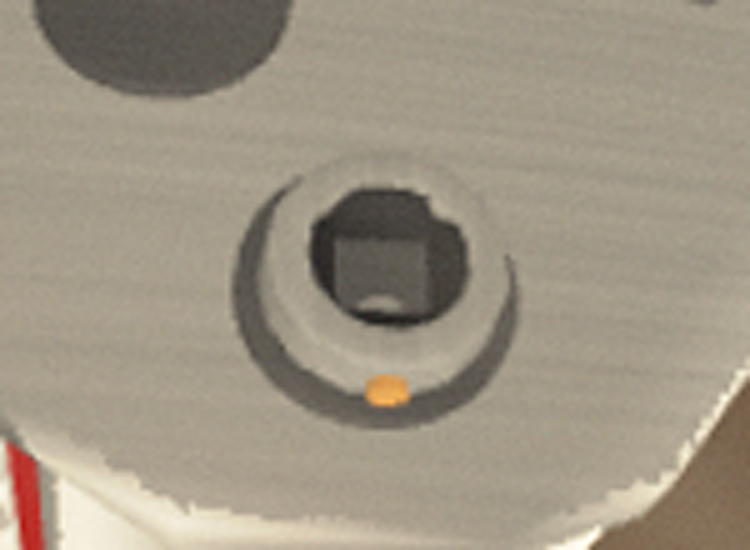

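```bash
cat > ov.py <<'E'
from h import *
import sys
def model(s,yaw,dr):
    Rm=R.from_euler('z',yaw)*R.from_euler('y',dr)
    g=lambda pts:np.array([s+Rm.apply(q) for q in pts])
    th=np.linspace(0,2*np.pi,60)
    sq=lambda h,y:g([(-h,y,-h),(h,y,-h),(h,y,h),(-h,y,h)])
    return [g([(.0185*np.cos(t),0,.0185*np.sin(t)) for t in th]),g([(.0185*np.cos(t),.014,.0185*np.sin(t)) for t in th]),sq(.01075,0),sq(.00775,.003),sq(.00775,.046)],g([(0,.004,.0185)])
def draw(name,s,yaw,dr,out,w=(150,110),k=5):
    p,Rc,f=load(name); img=cv2.imread('pics/'+name); c=wproj(f,p,Rc,s); x,y=int(c[0])-w[0]//2,int(c[1])-w[1]//2
    b=cv2.resize(img[y:y+w[1],x:x+w[0]],None,fx=k,fy=k,interpolation=cv2.INTER_CUBIC)
    L,dot=model(np.array(s),yaw,dr)
    for pl,col in zip(L,[(0,255,0),(0,128,0),(255,0,0),(255,0,255),(0,255,255)]):
        q=np.array([(wproj(f,p,Rc,P)-[x,y]+.5)*k for P in pl]).astype(int); cv2.polylines(b,[q],True,col,1)
    q=((wproj(f,p,Rc,dot[0])-[x,y]+.5)*k).astype(int); cv2.circle(b,tuple(int(v) for v in q),4,(0,0,255),1)
    cv2.imwrite('pics/'+out,b)
E
python3 - <<'E'
from ov import *
p,Rc,f=load('w2.png')
face=(246+388/5,117+258/5); print(face)
o,d=wray(f,p,Rc,face); print(o+d*(.105-o[2])/d[2])
for h in (.1075,.1025):print(o+d*(h-o[2])/d[2])
S=o+d*(.105-o[2])/d[2]
draw('w2.png',S,-.14,0,'o1.png')
E
```

```text
(323.6, 168.6)
[0.52388761 0.03712497 0.105     ]
[0.52394957 0.03265752 0.1075    ]
[0.52382565 0.04159243 0.1025    ]
```

View pics/o1.png

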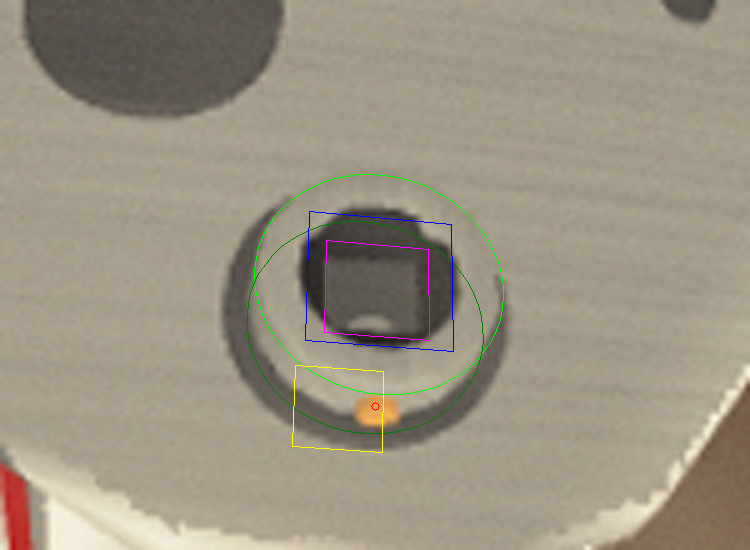

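Run:
```python
from h import *
p,Rc,f=load('w2.png')
b=cv2.imread('pics/w2.png');cv2.imwrite('pics/w2d.png',cv2.resize(b[55:235,200:430],None,fx=3.4,fy=3.3,interpolation=cv2.INTER_CUBIC))
t=grab_frame('top');save(t,'top1.png');b=cv2.imread('pics/top0.png');cv2.imwrite('pics/top0m.png',cv2.resize(b[135:240,240:340],None,fx=5.5,fy=5.5,interpolation=cv2.INTER_CUBIC))
```

```text
(no output)
```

View pics/w2d.png

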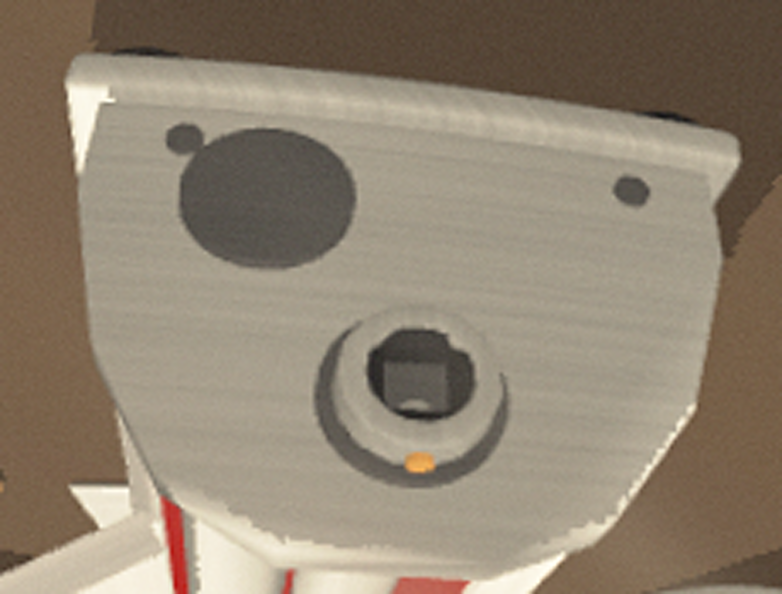

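View pics/top0m.png

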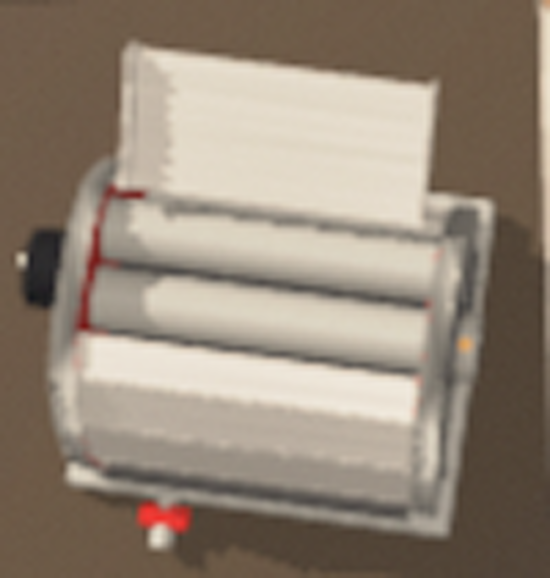

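Run:
```python
from h import *
p,Rc,f=load('w2.png')
W=lambda u,v:(200+u/3.4,55+v/3.3)
for a,b,z in [((78,58),(735,130),.012),((72,85),(738,155),.012),((105,100),(715,178),.012)]:
    A=watz(f,p,Rc,W(*a),z);B=watz(f,p,Rc,W(*b),z);d=A-B; print(A,B,np.linalg.norm(d),np.degrees(np.arctan2(d[1],d[0])))
t=grab_frame('top');T=lambda u,v:(240+u/5.5,135+v/5.5)
for a,b,z,n in [((445,535),(492,203),.012,'x'),((445,535),(68,482),.012,'y'),((435,85),(130,45),.175,'y'),((418,378),(82,335),.12,'y'),((435,275),(110,238),.14,'y')]:
    A=atz(t,T(*a),z);B=atz(t,T(*b),z);d=B-A;print(A,B,np.linalg.norm(d),np.degrees(np.arctan2(d[1],d[0])) if n=='x' else np.degrees(np.arctan2(-d[0],d[1])))
print('dot',atz(t,T(466,345),.1235))
```

```text
[0.61459017 0.02536477 0.012     ] [0.43524087 0.05101959 0.012     ] 0.1811748897056943 -8.140588833332162
[0.61881414 0.03568968 0.012     ] [0.43143723 0.0619099  0.012     ] 0.18920255204732608 -7.965847358143765
[0.61087011 0.04260567 0.012     ] [0.43564988 0.07341142 0.012     ] 0.17790762489823153 -9.97135888726509
[0.43111211 0.05976513 0.012     ] [0.61672411 0.0299109  0.012     ] 0.18799758016282944 -9.13731637775161
[0.43111211 0.05976513 0.012     ] [0.46522477 0.26915828 0.012     ] 0.21215364052504015 -9.252884509777449
[0.64608761 0.05314803 0.175     ] [0.6707457  0.20544719 0.175     ] 0.1542823863513207 -9.196703464324901
[0.50608639 0.06718406 0.12      ] [0.53258669 0.24028659 0.12      ] 0.17511924936452483 -8.703845395163727
[0.55608713 0.05654388 0.14      ] [0.57937213 0.22204338 0.14      ] 0.1671295214237954 -8.008678493562673
dot [0.52208247 0.04210959 0.1235    ]
```

Run:
```python
from ov import *
S=np.array([.5238,.0371,.105])
for i,d in enumerate([0,-.05,-.1]):
    draw('w2.png',S,-.157,d,f'o2{i}.png',(70,60),6)
ims=[cv2.imread(f'pics/o2{i}.png')[:,80:340] for i in range(3)]
cv2.imwrite('pics/o2.png',np.hstack(ims))
p,Rc,f=load('w2.png')
```

```text
(no output)
```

View pics/o2.png

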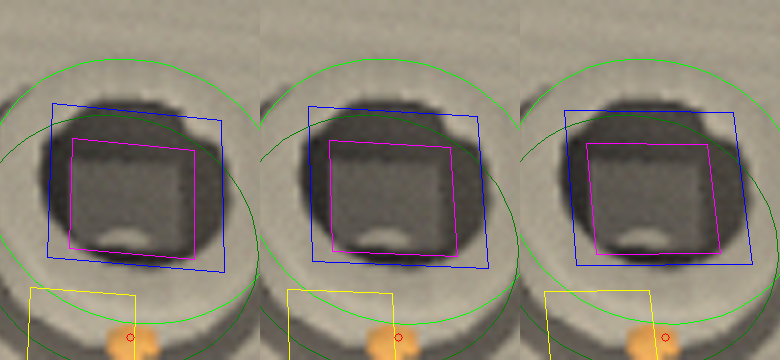

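The socket fit is (0.524, 0.037, 0.105), yaw −9°, drive ≈ −0.03. The top view's foot-plate estimate agrees. I'll go above the crank next.

Run:
```python
from h import *
p,Rc,s=pose()
rows(p,Rc,[([.529,-.14,.22],down(-np.pi/2,.3)),([.531,-.274,.14],down(-np.pi/2+.02,0))],55,.18,0)
```

```text
14 -1 -30 -0.001 0.149 0.003; 19 -0 -27 -0.001 0.148 0.003; 22 -1 -24 -0.001 0.149 0.003; 26 -0 -20 -0 0.148 0.003; 50 -1 12 -0.001 0.1 -0.007; 49 -0 17 -0.001 0.1 -0.007; 48 -0 22 -0.001 0.1 -0.006
end [ 0.5307 -0.2745  0.1401] 7
```

Call:
step_arm --commands "14 -1 -30 -0.001 0.149 0.003; 19 0 -27 -0.001 0.148 0.003; 22 -1 -24 -0.001 0.149 0.003; 26 0 -20 0 0.148 0.003; 50 -1 12 -0.001 0.1 -0.007; 49 0 17 -0.001 0.1 -0.007; 48 0 22 -0.001 0.1 -0.006; 0 0 0 0 0 0" --jaw 60

```text
t: 6.15
eef_pos: [0.5283, -0.2749, 0.1369]
ee_rot: [3.136, 0.001, -1.552]
force: [0.1, -0.3, -0.2]
width: 0.0603
```

Run:
```python
from h import *
p,Rc,f=shot('w3.png'); print(p,Rc.as_euler('xyz'),get_state()['t'],np.round(get_state()['q'],2))
print(wproj(f,p,Rc,[.531,-.268,.034]),wproj(f,p,Rc,[.5295,-.202,.021]))
```

```text
[ 0.52832739 -0.27490287  0.13685861] [ 3.13580231e+00  1.36780572e-03 -1.55226763e+00] 6.2 [-0.15  0.33 -0.31 -0.   -0.94  0.17]
[315.82578209 219.95192769] [316.73867175 282.5354825 ]
```

View pics/w3.png

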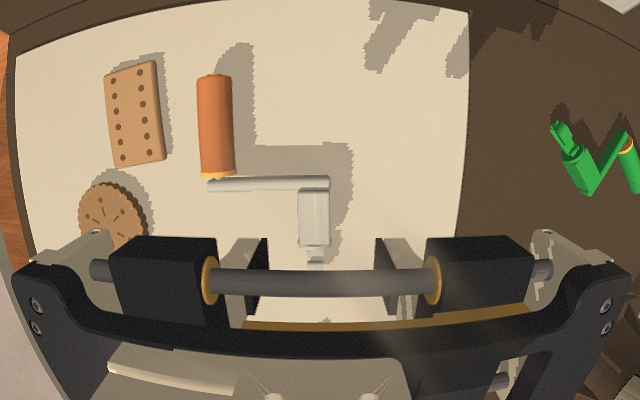

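The block is at (314,217), its top face running x 299–329 and y 190–246. The arm's far edge runs from (208,180) to (330,178).

Run:
```python
from h import *
b=cv2.imread('pics/w3.png');cv2.imwrite('pics/w3c.png',cv2.resize(b[160:280,195:345],None,fx=5,fy=5,interpolation=cv2.INTER_CUBIC))
```

```text
(no output)
```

View pics/w3c.png

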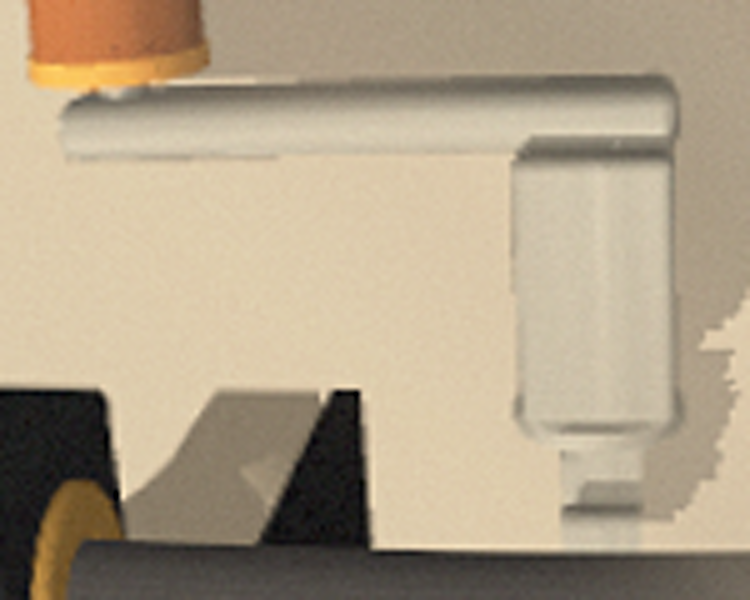

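Run:
```python
from h import *
p,Rc,f=load('w3.png'); W=lambda u,v:(195+u/5-.4,160+v/5-.4)
P={n:watz(f,p,Rc,W(*a),.034) for n,a in dict(lt=(517,158),rt=(670,158),lb=(519,420),rb=(675,420)).items()}
for k,v in P.items(): print(k,v)
print('w',P['lt']-P['rt'],P['lb']-P['rb'],'len',P['lb']-P['lt'],P['rb']-P['rt'],'c',sum(P.values())/4)
a=watz(f,p,Rc,W(66,155),.027);b=watz(f,p,Rc,W(510,150),.027);d=a-b;print('arm yaw',np.degrees(np.arctan2(d[1],d[0])))
for u,v in [(600,540),(600,436),(600,510)]: print(watz(f,p,Rc,W(u,v),.028))
```

```text
lt [ 0.54531446 -0.29161294  0.034     ]
rt [ 0.52130548 -0.29199645  0.034     ]
lb [ 0.5451935  -0.24694782  0.034     ]
rb [ 0.5193325  -0.24740536  0.034     ]
w [0.02400898 0.00038351 0.        ] [0.02586099 0.00045755 0.        ] len [-0.00012096  0.04466512  0.        ] [-0.00197298  0.04459109  0.        ] c [ 0.53278649 -0.26949064  0.034     ]
arm yaw 1.215137506338585
[ 0.53157195 -0.22148405  0.028     ]
[ 0.53177628 -0.24161539  0.028     ]
[ 0.53163059 -0.22742922  0.028     ]
```

Call:
step_arm --commands "0 -4 30 0 0 -0.004; 0 0 30 0 0 0; 0 0 25 0 0 0; 0 0 10 0 0 0; 0 0 0 0 0 0; 0 0 0 0 0 0"

```text
t: 6.95
eef_pos: [0.5352, -0.2739, 0.0455]
ee_rot: [-3.141, 0.001, -1.547]
force: [0.0, -0.6, 0.3]
width: 0.06
```

Run:
```python
from h import *
p,Rc,f=shot('w4.png'); print(p,Rc.as_euler('xyz'),get_state()['t'])
```

```text
[ 0.53520545 -0.27393063  0.04553066] [-3.14064220e+00  9.91396317e-04 -1.54676961e+00] 7.0
```

View pics/w4.png

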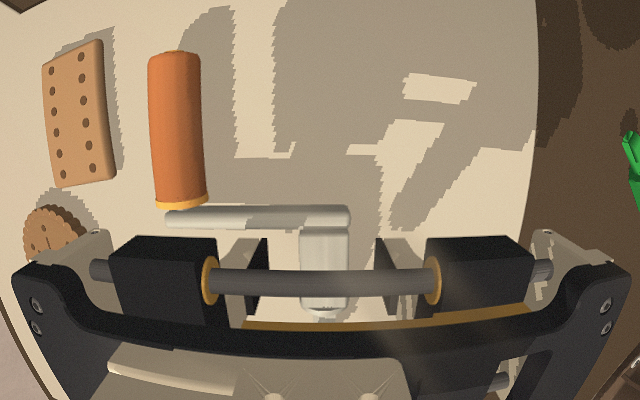

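Call:
step_arm --commands "0 2 5 0 0 0; 0 0.5 4 0 0 0; 0 0 0 0 0 0; 0 0 0 0 0 0"

```text
t: 7.5
eef_pos: [0.5317, -0.2738, 0.0351]
ee_rot: [3.14, 0.001, -1.547]
force: [0.2, -0.3, 0.5]
width: 0.06
```

Call:
step_arm --commands "0 0 0 0 0 0; 0 0 0 0 0 0; 0 0 0 0 0 0; 0 0 0 0 0 0" --jaw 20 --grip_force 50

```text
t: 8.0
eef_pos: [0.5319, -0.2739, 0.0352]
ee_rot: [3.141, 0.001, -1.547]
force: [-3.2, 1.1, 2.1]
width: 0.0258
```

```bash
cat >> h.py <<'E'
S=np.array([.5236,.0371,.105]); YAW=-.157; DR=-.03
AX=np.array([-np.sin(YAW),np.cos(YAW),0])
def target(gap,S=S,yaw=YAW,dr=DR,off=(-.0714,0,.0142)):
    Rt=R.from_euler('z',yaw)*R.from_euler('y',dr)*R.from_euler('xyz',[np.pi,0,-np.pi/2])
    a=np.array([-np.sin(yaw),np.cos(yaw),0]); return S-gap*a-Rt.apply(off),Rt
E
python3 - <<'E'
from h import *
p,Rc,s=pose()
t,Rt=target(.025); print(t)
rows(p,Rc,[([p[0],p[1],.10],Rc),([.528,-.19,.125],Rc),(t,Rt)],45,.15,1)
E
```

```text
[ 0.5081066  -0.05804776  0.11919361]
-0 0 -32.4 0 0 0; -0.1 0 -32.4 0 0 0; -42 1 -12.4 0 0 0; -41.9 1 -12.5 0 0 0; -44.1 5.6 2 0.01 0.001 0.06; -43.8 8.2 1.9 0.01 0.001 0.06; -43.1 10.9 1.7 0.011 0.002 0.061
end [ 0.5081 -0.0581  0.1192] 7
```

Call:
step_arm --commands "0 0 -20 0 0 0; 0 0 -32 0 0 0; -20 0 -13 0 0 0; -42 1 -12 0 0 0; -22 1 -12.5 0 0 0; -44.1 5.6 2 0.01 0.001 0.06; -43.8 8.2 1.9 0.01 0.001 0.06; -30 10.9 1.7 0.011 0.002 0.061"

```text
t: 9.0
eef_pos: [0.5054, -0.069, 0.1184]
ee_rot: [-3.113, 0.0, -1.729]
force: [0.7, 0.4, -2.6]
width: 0.0255
```

Call:
step_arm --commands "-13 0 0 0 0 0; 0 0 0 0 0 0; 0 0 0 0 0 0"

```text
t: 9.38
eef_pos: [0.5086, -0.0585, 0.1188]
ee_rot: [-3.112, -0.0, -1.728]
force: [-0.1, -0.1, -2.6]
width: 0.0259
```

Run:
```python
from h import *
p,Rc,f=shot('w5.png'); s=get_state();print(p,Rc.as_euler('xyz'),s['t'],s['force'],s['moment'],s['width'])
t,Rt=target(.025); print(t,Rt.as_euler('xyz'))
g=grab_frame('scene');save(g,'s5.png')
c=proj(g,[.515,-.03,.105]);x,y=int(c[0])-50,int(c[1])-45
b=cv2.imread('pics/s5.png')[y:y+85,x:x+120];print(x,y);cv2.imwrite('pics/s5c.png',cv2.resize(b,None,fx=6,fy=6,interpolation=cv2.INTER_CUBIC))
```

```text
[ 0.50862458 -0.05851291  0.11877755] [-3.11237577e+00 -2.38417261e-04 -1.72775995e+00] 9.425 [ 0.20499142 -0.80238481 -3.28082179] [ 0.14710292  0.09724147 -0.05165592] 0.025356647491196704
[ 0.5081066  -0.05804776  0.11919361] [-3.11159265  0.         -1.72779633]
262 178
```

View pics/s5c.png

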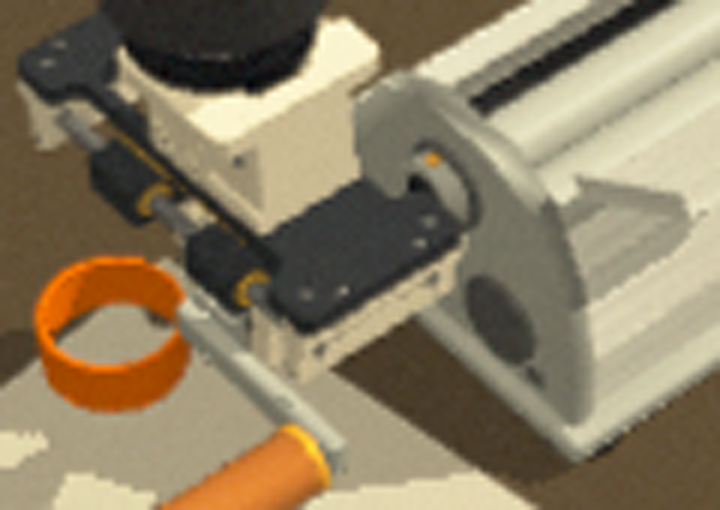

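View pics/w5.png

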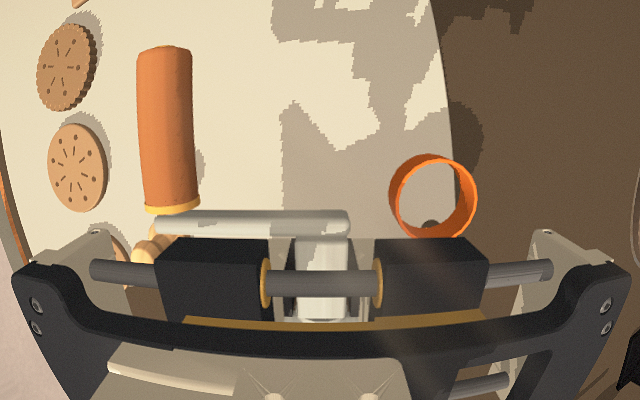

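Call:
step_arm --commands "-8 0.5 -0.4 0 0 0; -8 0 0 0 0 0; -6 0 0 0 0 0; -4 0 0 0 0 0; 0 0 0 0 0 0"

```text
t: 10.1
eef_pos: [0.5123, -0.0321, 0.1194]
ee_rot: [-3.112, -0.0, -1.727]
force: [0.7, 1.6, -2.6]
width: 0.0257
```

Call:
step_arm --commands "-2 0 0 0 0 0; -2 0 0 0 0 0; -2 0 0 0 0 0; 0 0 0 0 0 0"

```text
t: 10.6
eef_pos: [0.5135, -0.0263, 0.1195]
ee_rot: [-3.111, 0.0, -1.728]
force: [1.5, -0.1, -1.8]
width: 0.0254
```

Call:
step_arm --commands "-2 0 0 0 0 0; -2 0 0 0 0 0; 0 0 0 0 0 0"

```text
t: 10.98
eef_pos: [0.5138, -0.0232, 0.1191]
ee_rot: [-3.112, -0.001, -1.728]
force: [3.6, -5.7, -6.8]
width: 0.0256
```

Call:
step_arm --commands "-2 0 0 0 0 0; 0 0 0 0 0 0"

```text
t: 11.22
eef_pos: [0.514, -0.0218, 0.119]
ee_rot: [-3.112, -0.002, -1.729]
force: [5.1, -9.4, -7.7]
width: 0.0257
```

```bash
cat >> h.py <<'E'
def rep():
    p,Rc,s=pose(); t,Rt=target(0); d=p-t; lat=np.array([np.cos(YAW),np.sin(YAW),0]); F=np.array(s['force'])
    print('t',s['t'],'depth %.1f lat %.1f z %.1f'%(d@AX*1e3,d@lat*1e3,d[2]*1e3),'F ax %.1f lat %.1f z %.1f'%(F@AX,F@lat,F[2]),'M',np.round(s['moment'],2),'w',s['width'],'rot',np.round(Rc.as_euler('xyz'),3))
E
python3 -c "
from h import *
rep()"
```

```text
t 11.225 depth 11.7 lat 0.1 z -0.2 F ax -8.5 lat 6.5 z -7.7 M [-3.15 -1.71 -0.55] w 0.025736887509364512 rot [-3.112e+00 -2.000e-03 -1.729e+00]
```

Call:
step_arm --commands "-1 -0.5 0 0 0 0; -1 -0.5 0 0 0 0; 0 0 0 0 0 0"

```text
t: 11.6
eef_pos: [0.5143, -0.0206, 0.1188]
ee_rot: [-3.114, -0.003, -1.729]
force: [2.3, -10.9, -5.2]
width: 0.0257
```

```bash
python3 -c "
from h import *
rep()"
```

```text
t 11.6 depth 12.9 lat 0.3 z -0.4 F ax -10.4 lat 4.0 z -5.2 M [-4.07 -0.91 -0.38] w 0.02569413505748907 rot [-3.114e+00 -3.000e-03 -1.729e+00]
```

Call:
step_arm --commands "-1 -0.3 0 0 0 0; -1 -0.3 0 0 0 0; 0 0 0 0 0 0"

```text
t: 11.98
eef_pos: [0.515, -0.018, 0.1188]
ee_rot: [-3.114, -0.002, -1.729]
force: [1.2, -5.9, -4.5]
width: 0.0257
```

```bash
python3 -c "
from h import *
rep()"
```

```text
t 11.975 depth 15.6 lat 0.5 z -0.4 F ax -5.7 lat 2.1 z -4.5 M [-2.2  -0.04 -0.17] w 0.025722714884133715 rot [-3.114e+00 -2.000e-03 -1.729e+00]
```

Call:
step_arm --commands "-2 -0.2 0 0 0 0; -2 0 0 0 0 0; -2 0 0 0 0 0; -2 0 0 0 0 0; 0 0 0 0 0 0"

```text
t: 12.6
eef_pos: [0.5166, -0.0095, 0.1187]
ee_rot: [-3.114, -0.001, -1.728]
force: [-0.1, -0.5, -5.0]
width: 0.0257
```

```bash
python3 -c "
from h import *
rep()"
```

```text
t 12.6 depth 24.3 lat 0.8 z -0.5 F ax -0.5 lat -0.0 z -5.0 M [-0.54  0.47  0.05] w 0.02565054736596746 rot [-3.114e+00 -1.000e-03 -1.728e+00]
```

Call:
step_arm --commands "-2 0 0 0 0 0; -2 0 0 0 0 0; -2 0 0 0 0 0; -2 0 0 0 0 0; 0 0 0 0 0 0"

```text
t: 13.22
eef_pos: [0.5196, 0.0001, 0.1197]
ee_rot: [-3.111, 0.002, -1.728]
force: [-1.4, 7.8, -4.7]
width: 0.0253
```

```bash
python3 -c "
from h import *
rep()"
```

```text
t 13.225 depth 34.2 lat 2.3 z 0.5 F ax 7.5 lat -2.6 z -4.7 M [2.76 0.8  0.18] w 0.025343206138145342 rot [-3.111e+00  2.000e-03 -1.728e+00]
```

Call:
step_arm --commands "-1.5 0 0 0 0 0; -1 0 0 0 0 0; 0 0 0 0 0 0"

```text
t: 13.6
eef_pos: [0.5197, 0.0014, 0.1197]
ee_rot: [-3.111, 0.0, -1.728]
force: [-0.4, 0.0, -2.3]
width: 0.0257
```

```bash
python3 -c "
from h import *
rep()"
```

```text
t 13.6 depth 35.5 lat 2.2 z 0.5 F ax -0.0 lat -0.4 z -2.3 M [0.31 0.44 0.03] w 0.025686295628607348 rot [-3.111  0.    -1.728]
```

Call:
step_arm --commands "-1 0 0 0 0 0; -1 0 0 0 0 0; 0 0 0 0 0 0"

```text
t: 13.98
eef_pos: [0.5199, 0.0034, 0.1195]
ee_rot: [-3.111, 0.0, -1.728]
force: [0.1, -0.6, -2.7]
width: 0.0256
```

Run:
```python
from h import *
rep()
p,Rc,f=shot('w6.png')
g=grab_frame('scene');save(g,'s6.png')
c=proj(g,[.515,0,.105]);x,y=int(c[0])-50,int(c[1])-45
b=cv2.imread('pics/s6.png')[y:y+85,x:x+120];print(x,y);cv2.imwrite('pics/s6c.png',cv2.resize(b,None,fx=6,fy=6,interpolation=cv2.INTER_CUBIC))
```

```text
t 13.975 depth 37.5 lat 2.1 z 0.3 F ax -0.5 lat 0.2 z -2.7 M [0.14 0.16 0.02] w 0.02560534643890174 rot [-3.111  0.    -1.728]
270 172
```

View pics/s6c.png

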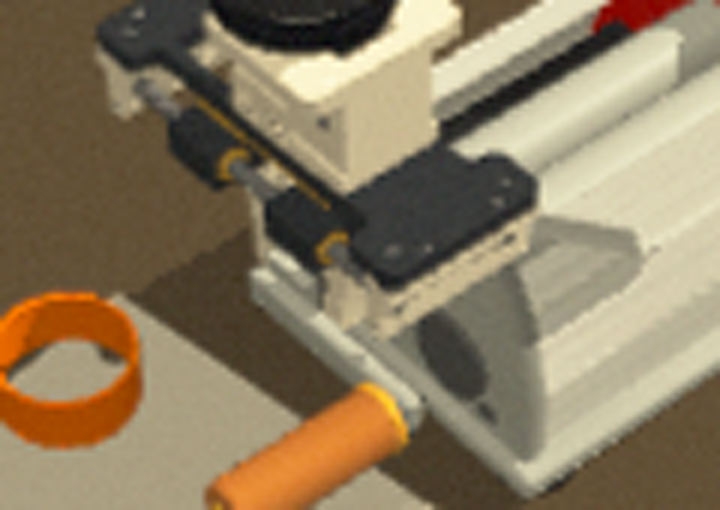

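View pics/w6.png

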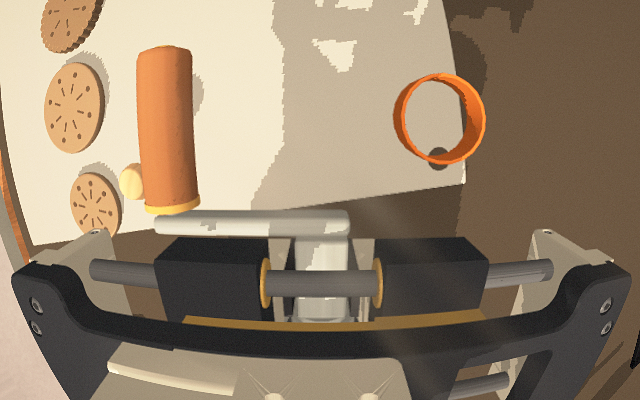

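Call:
step_arm --commands "-1 0 0 0 0 0; 0 0 0 0 0 0"

```text
t: 14.32
eef_pos: [0.5197, 0.0036, 0.1195]
ee_rot: [-3.112, -0.001, -1.728]
force: [0.2, -4.8, -2.4]
width: 0.0255
```

```bash
python3 -c "
from h import *
rep()"
```

```text
t 14.325 depth 37.7 lat 1.9 z 0.3 F ax -4.7 lat 1.0 z -2.4 M [-1.55 -0.14 -0.13] w 0.02547523473940008 rot [-3.112e+00 -1.000e-03 -1.728e+00]
```

Call:
step_arm --commands "-1 0 0 0 0 0; 0 0 0 0 0 0"

```text
t: 14.58
eef_pos: [0.5197, 0.0037, 0.1195]
ee_rot: [-3.113, -0.002, -1.728]
force: [1.6, -9.7, -1.8]
width: 0.0253
```

```bash
python3 -c "
from h import *
rep()"
```

```text
t 14.575 depth 37.8 lat 1.8 z 0.3 F ax -9.3 lat 3.1 z -1.8 M [-3.46 -0.4  -0.34] w 0.025294368602301928 rot [-3.113e+00 -2.000e-03 -1.728e+00]
```

Hard stop: depth stays at 37.8 while the push rises to 9 N, after the click snap-in at ≈34–35. Next is the tug.

Call:
step_arm --commands "1 0 0 0 0 0; 1 0 0 0 0 0; 1 0 0 0 0 0; 1 0 0 0 0 0; 0 0 0 0 0 0"

```text
t: 15.2
eef_pos: [0.5194, 0.0014, 0.1194]
ee_rot: [-3.112, 0.0, -1.728]
force: [-0.4, 0.2, -2.3]
width: 0.0256
```

```bash
python3 -c "
from h import *
rep()"
```

```text
t 15.2 depth 35.5 lat 1.9 z 0.2 F ax 0.2 lat -0.4 z -2.3 M [ 0.24  0.12 -0.04] w 0.02557854161470201 rot [-3.112  0.    -1.728]
```

Call:
step_arm --commands "0.7 0 0 0 0 0; 0.7 0 0 0 0 0; 0 0 0 0 0 0"

```text
t: 15.58
eef_pos: [0.5195, 0.0005, 0.1194]
ee_rot: [-3.111, 0.001, -1.728]
force: [-0.4, 5.0, -3.7]
width: 0.0255
```

```bash
python3 -c "
from h import *
rep()"
```

```text
t 15.575 depth 34.6 lat 2.0 z 0.2 F ax 4.8 lat -1.2 z -3.7 M [1.92 0.18 0.07] w 0.025505932011529116 rot [-3.111e+00  1.000e-03 -1.728e+00]
```

Call:
step_arm --commands "0.6 0 0 0 0 0; 0.5 0 0 0 0 0; 0 0 0 0 0 0"

```text
t: 15.95
eef_pos: [0.5195, 0.0001, 0.1193]
ee_rot: [-3.111, 0.002, -1.728]
force: [-0.3, 9.7, -4.4]
width: 0.0258
```

```bash
python3 -c "
from h import *
rep()"
```

```text
t 15.95 depth 34.2 lat 2.2 z 0.1 F ax 9.6 lat -1.8 z -4.4 M [3.35 0.06 0.13] w 0.025785453415806958 rot [-3.111e+00  2.000e-03 -1.728e+00]
```

Call:
step_arm --commands "0.2 0 0 0 0 0; 0 0 0 0 0 0; 0 0 0 0 0 0; 0 0 0 0 0 0; 0 0 0 0 0 0; 0 0 0 0 0 0; 0 0 0 0 0 0; 0 0 0 0 0 0"

```text
t: 16.95
eef_pos: [0.5196, 0.0001, 0.1193]
ee_rot: [-3.111, 0.002, -1.728]
force: [-0.1, 9.9, -5.9]
width: 0.0253
```

Call:
step_arm --commands "0 0 0 0 0 0; 0 0 0 0 0 0"

```text
t: 17.2
eef_pos: [0.5195, 0.0001, 0.1193]
ee_rot: [-3.111, 0.002, -1.728]
force: [-0.0, 9.7, -6.1]
width: 0.0254
```

```bash
python3 -c "
from h import *
rep()"
```

```text
t 17.2 depth 34.2 lat 2.2 z 0.1 F ax 9.5 lat -1.5 z -6.1 M [3.62 0.1  0.2 ] w 0.02544200632773356 rot [-3.111e+00  2.000e-03 -1.728e+00]
```

The latch held about 9.7 N for over 1 s with no movement. I'll relax, then release.

Call:
step_arm --commands "-1 0 0 0 0 0; -1 0 0 0 0 0; -1 0 0 0 0 0; -1 0 0 0 0 0; 0 0 0 0 0 0"

```text
t: 17.82
eef_pos: [0.5195, 0.0024, 0.1194]
ee_rot: [-3.112, -0.0, -1.728]
force: [-0.9, -0.9, -2.6]
width: 0.0255
```

```bash
python3 -c "
from h import *
rep()"
```

```text
t 17.825 depth 36.5 lat 1.8 z 0.3 F ax -1.0 lat -0.7 z -2.6 M [0.13 0.13 0.03] w 0.02553559972002561 rot [-3.112 -0.    -1.728]
```

Call:
step_arm --commands "0 0 0 0 0 0; 0 0 0 0 0 0; 0 0 0 0 0 0; 0 0 0 0 0 0; 0 0 0 0 0 0" --jaw 50

```text
t: 18.45
eef_pos: [0.5196, 0.0026, 0.1195]
ee_rot: [-3.112, -0.0, -1.728]
force: [0.4, 0.3, 0.7]
width: 0.0498
```

Call:
step_arm --commands "0 0 -15 0 0 0; 0 0 -25 0 0 0; 0 0 -40 0 0 0; 0 0 -50 0 0 0; 30 0 -20 0 0 0; 40 0 0 0 0 0; 40 0 0 0 0 0; 0 0 0 0 0 0"

```text
t: 19.45
eef_pos: [0.4974, -0.1072, 0.2706]
ee_rot: [-3.111, 0.0, -1.731]
force: [-0.6, 0.3, 0.1]
width: 0.05
```

Run:
```python
from h import *
rep(); p,Rc,f=shot('w7.png'); g=grab_frame('scene');save(g,'s7.png');b=cv2.imread('pics/s7.png')[160:290,260:420];cv2.imwrite('pics/s7c.png',cv2.resize(b,None,fx=4.6,fy=4.6,interpolation=cv2.INTER_CUBIC))
t=grab_frame('top');save(t,'top7.png')
```

```text
t 19.45 depth -75.3 lat -2.9 z 151.4 F ax 0.2 lat -0.7 z 0.1 M [0.11 0.   0.01] w 0.0500376792535972 rot [-3.111  0.    -1.731]
```

View pics/s7c.png

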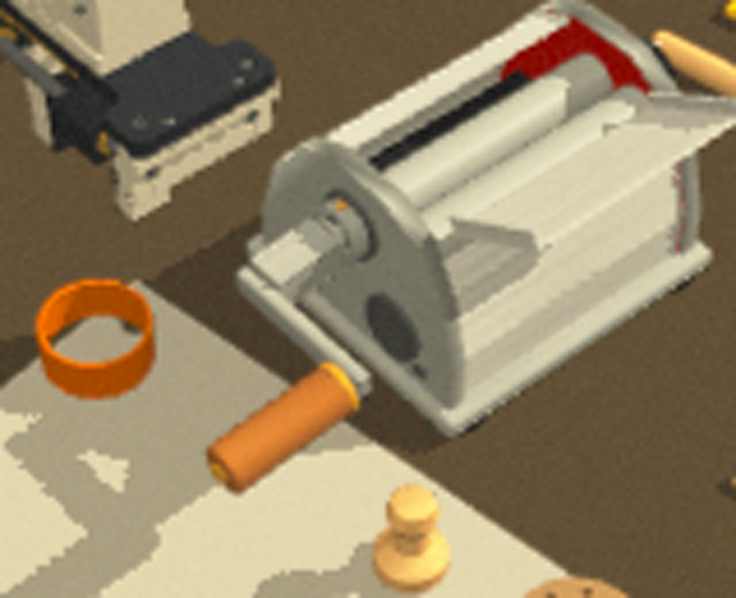

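View pics/w7.png

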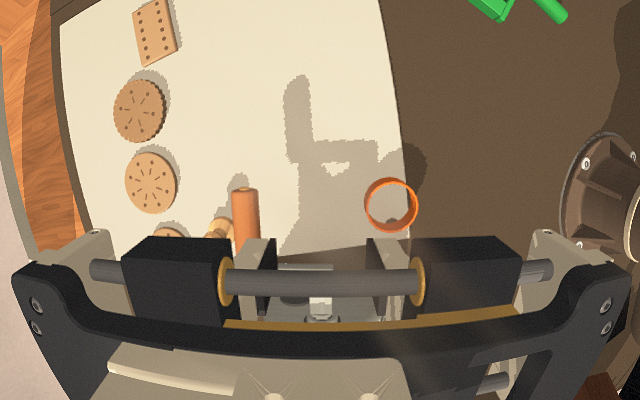

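The crank sits in the collar with its flange at the face (crop (335,225)). The bystanders are where they were, and the gripper is clear. I'm handing in the job.

```bash
python3 -c "
from h import *
print(get_state()['t']); print(job_done())"
```

```text
19.6
the job is handed in; nothing more can be done
None
```

The steel crank (the one with the orange handle) is fitted to the clay roller and latched, and the job was handed in at 19.6 s.

- **Fit:** The push peaked at about 11 N in the readings as the stub passed the spring ball. The ball then snapped in, and the shoulder stopped hard against the collar with about 9 N on it. That stop came about 2 mm short of where my camera-based estimate put it. I took this as an error in my estimate of the collar position or grip offset.
- **Retention:** Drawn back about 3 mm, the crank met the ball. It then held a pull of about 9.7 N for over 1 s without moving. I relaxed the pull before opening the gripper.
- **Last checks:** The final scene picture shows the crank seated in the collar, the nearby clay pieces and tools apparently where they lay, and the gripper clear. It was let go within its end play, about 1 mm short of touching the collar, not pressed hard against it. The final picture was too coarse to measure that gap.

The collar's angle was only roughly known, about −0.03 rad with an uncertainty of about 0.04. The only sign of misalignment was a few newtons of side force on entry, which I eased by shifting the crank sideways.

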